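# Put the desk stationery away

### The job

Put the stationery away: slide the tray's divider so that the long stapler and the short staple box each get a compartment that fits (either end will do), lay both flat on the tray floor, one in each compartment, and set each tape roll over the spindle that matches its bore, small on thin, large on thick, down flat on the base. Do not knock over the coffee mug.

Things in the scene. Friction and masses are not known exactly. Their poses are not given: they have to be found in the camera images.
- stapler: Desk stapler lying on its base: black base plate, steel magazine, blue top arm. 150 mm long (its x axis), base 36 mm wide, 49 mm high. Top arm 30 mm wide (along y) between about 27 and 45 mm up, a good grip at mid-length. Origin: centre of its underside; z up. About 250 g. Loose.
- staple_box: Closed cardboard box of staples with a white lid band, 50 mm long (its x axis), 36 mm wide (y), 30 mm high. Origin: its centre, 15 mm above what it lies on. About 100 g. Loose.
- small_roll: Small roll of paper tape lying flat: a ring 48 mm outside diameter, 24 mm bore, 24 mm high. Origin: its centre, 12 mm above what it lies on; z along the bore. About 40 g. Loose.
- large_roll: Large roll of paper tape lying flat: a thin-walled ring 62 mm outside diameter, 46 mm bore, 24 mm high. Origin: its centre, 12 mm above what it lies on; z along the bore. About 60 g. Loose.
- thin_spindle: Fixed tape stand for the small roll: dark round base 76 mm across and 8 mm thick with an upright aluminium pin 8 mm thick in its middle, whose top is 46 mm above the desk. Origin: centre of its underside, at desk level; z up.
- thick_spindle: Fixed tape stand for the large roll: dark round base 76 mm across and 8 mm thick with an upright aluminium core 28 mm thick in its middle, tapering above 40 mm, whose top is 46 mm above the desk. Too thick for the small roll. Origin: centre of its underside, at desk level; z up.
- tray: Fixed grey open desk tray. Inside 260 mm long (its y axis) by 90 mm wide (x); floor 5 mm thick, walls 5 mm thick, 30 mm high over all. Origin: centre of its underside, at desk level; z up. A sliding divider across it parts it into two compartments.
- divider (a joint): Position of the tray's sliding divider along the tray's y axis, in m: 0 in the middle of the tray's length, limits -0.065 and +0.065. The divider is an aluminium plate 6 mm thick across the tray, reaching 29 mm above the desk, with a black tab on top. It slides stiffly (about 1.5 N) and stays where it is left. At the start it is near the middle and neither compartment is long enough for the stapler.
- divider_grip (a point): Centre of the divider's black tab: the tab is 12 mm thick along the tray's y axis (pinch it so), 40 mm wide along the tray's x, and reaches from 28 to 54 mm above the desk; this point is 41 mm above the desk. Axes parallel to the tray's.
- mug: Bystander: white coffee mug, 80 mm across, 92 mm tall, with a handle, standing left of the tray. Origin: centre of its underside; z up. Loose, about 320 g. To be left standing.

How it is judged:
At the end, for the whole second after the job is handed in: Divider 22 mm or more off the middle; stapler (long side) and staple box (short side) flat on the tray floor (6 mm, 0.12 rad); small roll on the thin spindle, large on the thick, centred to 13 mm, flat, down on the base to 6 mm; all at rest, mug upright (x of stapler in the frame of tray between -0.045 and 0.045 m and z of stapler in the frame of tray between -0.001 and 0.011 m and angle between the z axis of each of stapler, staple_box and the z axis of tray, either way round below 0.12 rad and angle between stapler's own z axis and vertical below 0.12 rad and x of staple_box in the frame of tray between -0.045 and 0.045 m and z of staple_box in the frame of tray between 0.014 and 0.026 m and horizontal distance between staple_box and tray below 0.125 m and ((value of joint divider above 0.022 m and y of stapler in the frame of tray below -0.005 m and y of staple_box in the frame of tray above 0.045 m) or (value of joint divider below -0.022 m and y of stapler in the frame of tray above 0.005 m and y of staple_box in the frame of tray below -0.045 m)) and horizontal distance between small_roll and thin_spindle below 0.013 m and angle between the z axis of small_roll and the z axis of thin_spindle, either way round below 0.12 rad and z of small_roll in the frame of thin_spindle between 0.014 and 0.026 m and horizontal distance between large_roll and thick_spindle below 0.013 m and angle between the z axis of large_roll and the z axis of thick_spindle, either way round below 0.12 rad and z of large_roll in the frame of thick_spindle between 0.014 and 0.026 m and linear speed of each of stapler, staple_box, small_roll, large_roll below 0.02 m/s and angle between mug's own z axis and vertical below 0.3 rad); the robot touches nothing.
It fails at once if the coffee mug is knocked over (angle between mug's own z axis and vertical above 0.6 rad).
It also fails if it takes over 115 s, if anything falls off the work surface, if the arm or the gripper's body presses on something with over 40 N, if the wrist force passes 120 N, or if a joint passes its speed limit or range.

### The arm

A 6-joint arm with a two-finger parallel gripper is mounted at the origin on the work surface. World frame = base frame: x ahead of the robot, y to its left, z up, the work surface at z = 0. Lengths are in m, angles in rad, forces in N, time in s.
With the tool pointing down it reaches from about 0.35 to 0.925 m from the base axis. Payload 6.4 kg.
Tool frame: the origin (TCP) lies between the finger pads; the fingertips stand 11 mm ahead of it and the grasp point (between the pads) lies 8 mm behind it (bot.tip_reach is the distance from the TCP to the fingertips, in m); z points along the fingers, y is the line along which they close (so a half turn about z gives the same grasp; the last joint's range is limited). The gripper opens to 85 mm and grips with 20 to 120 N. Pads are 22 mm wide; open, the fingers measure 114 mm over their backs; the gripper's body (76 mm by 85 mm) begins 54 mm behind the grasp point. The pads swing forward as they close: fully open they stand 13 mm farther back than shut.
Start: joints at [1.118, 0.245, 1.558, -0, 1.339, -0.174], TCP at [0.179, 0.625, 0.242] pointing down, gripper open.
Joint ranges: [-3.13, 3.13], [-1.02, 2.26], [0.13, 2.54], [-0.95, 4.09], [0.21, 2.88], [-2.74, 2.74]. Speed limits (rad/s): [2.57, 2.57, 3.14, 3.14, 3.14, 3.14].

### API

Orientations are given as a unit quaternion [x, y, z, w].
In Python, from bench import observe, optics, ticket, bot gives the robot as it stands.
- The arm moves only by the shell command python3 -m pendant 'ROWS' [FORCE]. ROWS is JSON, a list of rows, each a list of 3 entries, a list of its own where there are three numbers: the shift along the tool's x, y, z in cm, then the turn about the tool's z in rad, then the gripper command: -1 is fully open, 1 is shut, values between are in proportion. A call has 1 to 10 rows; each row is the pose to reach, as a shift and turn from the pose commanded when the call began, along the tool's axes at that moment; what a row does not reach only later rows make up. A row lasts 1/12 s, in which the tool goes at most 41.7 mm and 7.16 degrees, less where a joint would pass 70% of its speed; a pose out of reach is approached as far as the arm can. A call with a gripper value outside its range is refused whole. The fingers move at their own pace and stop on an object; FORCE is the grip in N (left out, the last holds). Time passes only in rows, so rows that repeat a pose let the fingers close. It gives the time, the measured TCP pose, the force, the opening and the grip force at its end, in the units of the state.
- observe(): the state, without advancing time (a new reading comes with each control period).
- optics.camera(name): name is "side" or "top"; returns a dict with "image" (480x640x3 uint8, red, green, blue), "z_map" (480x640 float32, m along the optical axis (not along the pixel's ray), 0 where there is no reading), "intrinsics" (3x3 intrinsics, pixels), "rvec" (rotation vector, rad) and "tvec" (3), from world to camera coordinates, as OpenCV has them. Camera axes: x right, y down, z forward; pixel columns grow to the right and rows downward; lengths in m; the calibration is good to about 2 mm. A picture is of the moment at which its call begins.
- ticket.finish_job(): hands the job in; it is judged then, once.
The state is a dict: "time": time; "joint_positions": joint angles; "joint_velocities": joint speeds; "joint_efforts": joint torques, N m; "ee_pos": TCP position; "eef_rot": TCP orientation; "wrist_force": force on the tool from outside, world axes, zero at the start; "wrist_torque": the same for the moment, N m; "grip_width": finger opening in m; "grip_force": force on a finger pad.
Only numpy, scipy, OpenCV 4.12 (cv2) and the standard library are available. Lean on these libraries where they do the work, as an engineer would, in place of code of your own. Each camera call takes 0.05 s, during which the arm holds its last target. There are 200 camera calls.

## Working session

There is one attempt and no reset: what is moved stays moved. The work goes in short steps, Python scripts to look and compute and a shell command to move; the robot and the scene stay as the last step left them, time stands still between calls to the robot, and variables do not carry over. Pictures are saved under pics/ and viewed, at most 14 in all, crops included, and the job is handed in when it is done.

```bash
ls; mkdir -p pics; cat > h.py <<'E'
import numpy as np, cv2
from bench import observe, optics, ticket, bot
from scipy.spatial.transform import Rotation as R
def snap(n,fn=None):
    c=optics.camera(n)
    if fn: cv2.imwrite('pics/'+fn,c['image'][:,:,::-1]); np.savez('pics/'+fn+'.npz',**c)
    return c
def cloud(c):
    K=c['intrinsics'];z=c['z_map'];v,u=np.mgrid[0:480,0:640]
    P=np.stack([(u-K[0,2])/K[0,0]*z,(v-K[1,2])/K[1,1]*z,z],-1)
    Rm=cv2.Rodrigues(np.array(c['rvec'],float))[0]
    W=(P-np.ravel(c['tvec']))@Rm; W[z==0]=np.nan
    return W
def pose():
    s=observe(); return np.array(s['ee_pos']),R.from_quat(s['eef_rot'])
def togo(p,yaw=None):
    "shift (cm, tool axes) of TCP to world p; turn to have tool y axis at world angle yaw (mod pi)"
    e,r=pose(); d=r.inv().apply(np.array(p)-e)*100
    y=r.apply([0,1,0]); a=np.arctan2(y[1],y[0]); t=None
    if yaw is not None: t=-((yaw-a+np.pi/2)%np.pi-np.pi/2)
    print('shift',d.round(2),'turn',t, 'tool z',r.apply([0,0,1]).round(3),'q6',observe()['joint_positions'][5])
E
python3 - <<'E'
from h import *
for n in('top','side'):
    c=snap(n,n+'0.png');print(n,c['tvec'],c['rvec'],c['intrinsics'][0])
s=observe();print(s['time'],s['ee_pos'],s['eef_rot'],bot.tip_reach,s['grip_width'])
E
```

```text
pics
top [-0.03920414  0.55932133  0.92487048] [ 2.16819584 -2.00741261  0.23859063] [462.9460556    0.         327.85603559]
side [-0.54230382  0.08168442  1.090643  ] [ 2.12045508 -0.10578515  0.06093615] [483.47000948   0.         328.53737958]
0.1 [0.17866668 0.62445614 0.24130499] [ 1.38933913e-01  9.90301278e-01 -8.24502891e-04 -2.58358929e-04] 0.011 0.08541890297185183
```

View pics/top0.png

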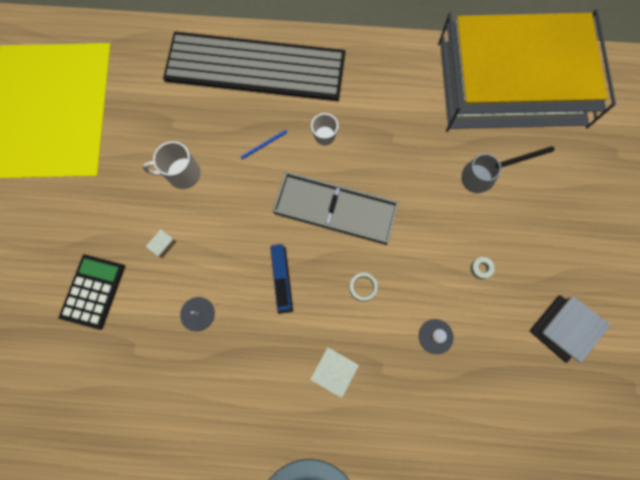

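View pics/side0.png

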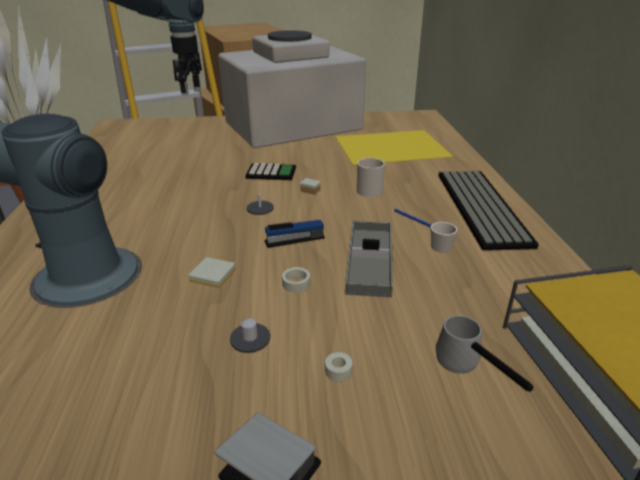

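The top view shows tray (335,208), mug (172,160), staple box (160,243), stapler (282,278), large roll (364,286), small roll (483,268), thin spindle (197,314) and thick spindle (436,337). The side view shows the same objects. Next I measure them from the depth clouds.

```bash
python3 - <<'E'
from h import *
c=dict(np.load('pics/top0.png.npz'));W=cloud(c);im=c['image']
d=dict(tray=(335,208,68,42),mug=(172,160,32,32),box=(160,243,20,20),stapler=(282,278,22,42),large=(364,286,20,20),small=(483,268,17,17),thin=(197,314,22,22),thick=(436,337,22,22),tab=(333,204,12,16))
for n,(u,v,a,b) in d.items():
    P=W[v-b:v+b,u-a:u+a].reshape(-1,3)
    lo={'tab':.04,'thin':.004,'thick':.004}.get(n,.01)
    P=P[P[:,2]>lo]
    r=cv2.minAreaRect((P[:,:2]*1000).astype(np.float32))
    print(n,len(P),'rect c',np.round(r[0],1),'size',np.round(r[1],1),'ang',round(r[2],1),'zmax',np.nanpercentile(P[:,2],[50,98]).round(4))
    if n in('thin','thick'):
        Q=P[P[:,2]>.03];print('  pin',len(Q),Q.mean(0).round(4))
print(np.nanmedian(W[400:440,100:200,2]))
# pixels of crop
S=im[160:380,140:520];cv2.imwrite('pics/crop0.png',cv2.resize(S,(760,440),interpolation=cv2.INTER_CUBIC)[:,:,::-1])
E
```

```text
tray 1537 rect c [601.    2.5] size [270.5 187.1] ang 78.9 zmax [0.0282 0.054 ]
mug 1462 rect c [708.4 371.1] size [106.4  79.4] ang 72.3 zmax [0.059  0.0929]
box 429 rect c [528.3 378.6] size [37.8 50.4] ang 58.7 zmax [0.0293 0.0336]
stapler 959 rect c [471.3 101.4] size [147.8  32. ] ang 12.9 zmax [0.0444 0.0515]
large 320 rect c [465.9 -79.6] size [59.9 60.2] ang 49.3 zmax [0.0231 0.0268]
small 328 rect c [ 527.8 -340.6] size [47. 46.] ang 80.2 zmax [0.0231 0.0275]
thin 905 rect c [383.2 274.2] size [78.7 82.2] ang 11.8 zmax [0.0072 0.0214]
  pin 13 [0.3804 0.2779 0.0402]
thick 965 rect c [ 371.8 -247.4] size [77.2 92. ] ang 9.8 zmax [0.008 0.046]
  pin 152 [ 0.3724 -0.2425  0.0422]
tab 105 rect c [6.433e+02 4.000e-01] size [12.1 39.5] ang 79.0 zmax [0.0529 0.0564]
-0.0010385986094438979
```

View pics/crop0.png

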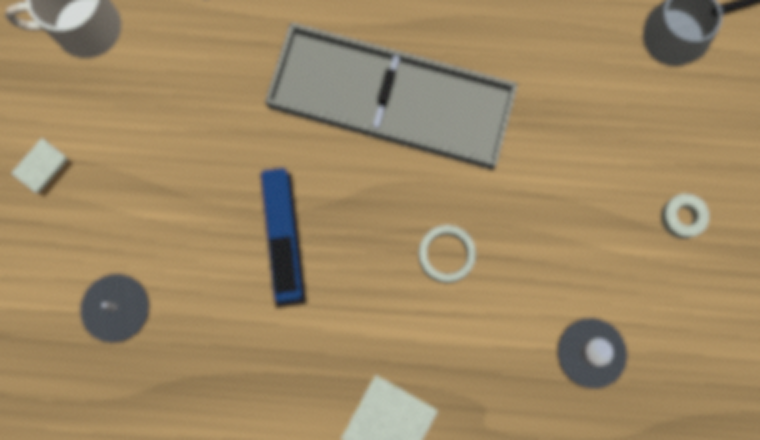

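```bash
python3 - <<'E'
from h import *
from scipy.optimize import least_squares
for n in('top','side'):
    W=cloud(dict(np.load(f'pics/{n}0.png.npz'))).reshape(-1,3);W=W[np.isfinite(W).all(1)]
    def near(c,r,lo,hi): return W[(np.hypot(W[:,0]-c[0],W[:,1]-c[1])<r)&(W[:,2]>lo)&(W[:,2]<hi)]
    P=W[(abs((W[:,:2]-[.618,.0])@[.192,.981])<.16)&(abs((W[:,:2]-[.618,0])@[.981,-.192])<.06)&(W[:,2]>.018)&(W[:,2]<.034)]
    r=cv2.minAreaRect((P[:,:2]*1000).astype(np.float32));print(n,'tray',np.round(r[0],1),np.round(r[1],1),r[2])
    for k,c,R0,h in(('thin',(.382,.276),.038,.008),('thick',(.372,-.243),.038,.008),('large',(.466,-.08),.031,.024),('small',(.528,-.34),.024,.024)):
        P=near(c,.05,h-.004,h+.004);r=cv2.minEnclosingCircle((P[:,:2]*1000).astype(np.float32));print(k,len(P),np.round(r[0],1),round(r[1],1),'mean',P.mean(0).round(4))
    for k,c in(('thinpin',(.382,.276)),('thickpin',(.372,-.243)),('tab',(.643,0)),('box',(.528,.379)),('stap',(.471,.101))):
        P=near(c,{'stap':.085,'tab':.03,'box':.035}.get(k,.025),{'tab':.05,'box':.026,'stap':.04}.get(k,.043),.06);r=cv2.minAreaRect((P[:,:2]*1000).astype(np.float32));print(k,len(P),P.mean(0).round(4),np.round(r[0],1),np.round(r[1],1),round(r[2],1))
togo((.6433,.0004,.15),np.radians(79))
E
```

```text
top tray [634.5  -3.9] [270.2  85. ] 78.76945495605469
thin 875 [382.8 276.8] 48.4 mean [0.3803 0.2781 0.0072]
thick 791 [ 375.5 -241.1] 48.0 mean [ 0.3718 -0.2424  0.0076]
large 272 [466.2 -80. ] 30.8 mean [ 0.4657 -0.0796  0.0234]
small 268 [ 528.4 -341.2] 24.5 mean [ 0.5279 -0.3406  0.0236]
thinpin 4 [0.3807 0.2787 0.0449] [380.7 278.7] [2.2 2.8] 3.0
thickpin 72 [ 0.3728 -0.244   0.0452] [ 372.3 -243.7] [22.2 19.1] 32.9
tab 86 [6.428e-01 1.000e-04 5.340e-02] [6.432e+02 2.000e-01] [11.9 39.4] 78.0
box 365 [0.528  0.3785 0.0297] [528.3 378.8] [37.6 50.4] 58.5
stap 855 [0.4667 0.1008 0.0455] [470.5 101.8] [143.8  29.9] 12.1
side tray [633.8  -6.3] [275.6  86.3] 78.91520690917969
thin 258 [382.1 275.5] 49.1 mean [0.3807 0.2695 0.0092]
thick 719 [ 371.4 -244.4] 48.5 mean [ 0.3713 -0.2546  0.0095]
large 251 [464.4 -81.6] 32.5 mean [ 0.4651 -0.0842  0.0249]
small 406 [ 528.8 -343.1] 25.3 mean [ 0.5272 -0.3452  0.0253]
thinpin 6 [0.3791 0.2773 0.0457] [378.5 276.9] [4.2 9. ] 36.0
thickpin 106 [ 0.3716 -0.2488  0.0461] [ 372.1 -248.4] [24.7 23.3] 15.6
tab 83 [ 0.6421 -0.004   0.0547] [642.   -2.8] [16.3 39.3] 80.7
box 134 [0.5265 0.3732 0.0322] [526.4 377.3] [43.3 53.3] 58.9
stap 493 [0.4641 0.0939 0.0475] [469.6  99. ] [144.5  34.8] 12.5
shift [-61.84 -47.2    9.19] turn -0.08678325670613374 tool z [-0.001 -0.002 -1.   ] q6 -0.1741314189436506
```

```bash
python3 -m pendant '[[[-31,-23.5,0],-0.09,0],[[-31,-23.5,0],-0.09,0],[[-31,-23.5,0],-0.09,0],[[-31,-23.5,0],-0.09,0],[[-61.8,-47.2,4],-0.09,-0.2],[[-61.8,-47.2,4],-0.09,-0.2],[[-61.8,-47.2,4],-0.09,-0.2],[[-61.8,-47.2,4],-0.09,-0.2],[[-61.8,-47.2,4],-0.09,-0.2],[[-61.8,-47.2,4],-0.09,-0.2]]' 40
python3 -c "
from h import *
togo((.643,0,.1),np.radians(79))"
```

```text
time: 0.93
ee_pos: [0.4281, 0.2894, 0.2256]
eef_rot: [0.094, 0.996, -0.0, -0.0]
wrist_force: [0.6, 1.3, -0.1]
grip_width: 0.0511
grip_force: 0.0
shift [-26.54 -24.39  12.55] turn 0.003319844896448876 tool z [-0. -0. -1.] q6 -1.0074229012139586
```

```bash
python3 -m pendant '[[[-24.9,-23,10],0,-0.2],[[-24.9,-23,10],0,-0.2],[[-24.9,-23,10],0,-0.2],[[-24.9,-23,10],0,-0.2],[[-24.9,-23,10],0,-0.2],[[-24.9,-23,10],0,-0.2],[[-24.9,-23,10],0,-0.2],[[-24.9,-23,10],0,-0.2],[[-24.9,-23,10],0,-0.2],[[-24.9,-23,10],0,-0.2]]'
python3 -c "
from h import *
togo((.643,0,.04),np.radians(79))"
```

```text
time: 1.77
ee_pos: [0.6298, 0.015, 0.1238]
eef_rot: [0.097, 0.995, -0.0, -0.001]
wrist_force: [-0.9, -0.1, -0.3]
grip_width: 0.0515
grip_force: 0.0
shift [-1.6  -1.21  8.38] turn -0.0013609151243840767 tool z [-0.002 -0.    -1.   ] q6 -1.5328496419051332
```

```bash
python3 -m pendant '[[[0,0,0],0,-0.2],[[0,0,0],0,-0.2],[[0,0,0],0,-0.2]]' >/dev/null
python3 -c "
from h import *
togo((.643,0,.04),np.radians(79));print(observe()['joint_velocities'])"
```

```text
shift [-1.79 -1.68  8.63] turn 0.0045672250479282805 tool z [ 0.  0. -1.] q6 -1.5320262921279422
[ 0.00527157 -0.00685817 -0.00253511  0.0002053  -0.00094742 -0.00068637]
```

```bash
python3 -m pendant '[[[-1.8,-1.7,3],0,-0.2],[[-1.8,-1.7,4],0,-0.2],[[-1.8,-1.7,8.6],0,-0.2],[[-1.8,-1.7,8.6],0,-0.2],[[-1.8,-1.7,8.6],0,-0.2],[[-1.8,-1.7,8.6],0,1],[[-1.8,-1.7,8.6],0,1],[[-1.8,-1.7,8.6],0,1],[[-1.8,-1.7,8.6],0,1],[[-1.8,-1.7,8.6],0,1]]' 40
python3 -c "
from h import *
togo((.643,0,.04),np.radians(79));print(observe()['joint_velocities'].round(3) if 0 else '')"
```

```text
time: 2.85
ee_pos: [0.645, -0.0014, 0.0426]
eef_rot: [0.095, 0.996, 0.0, 0.002]
wrist_force: [-1.5, 1.1, 7.6]
grip_width: 0.0112
grip_force: 41.8
shift [0.23 0.1  0.26] turn 0.0022980098091980317 tool z [ 0.004 -0.    -1.   ] q6 -1.5593352163462169
```

```bash
python3 -m pendant '[[[0,-1,0],0,1],[[0,-2,0],0,1],[[0,-3,0],0,1],[[0,-4,0],0,1],[[0,-5,0],0,1],[[0,-5.2,0],0,1],[[0,-5.2,0],0,1],[[0,-5.2,0],0,1],[[0,-5.2,0],0,1],[[0,-5.2,0],0,1]]'
python3 -m pendant '[[[0,0,0],0,0.3],[[0,0,0],0,0.3],[[0,0,0],0,0.3],[[0,0,0],0,0.3],[[0,0,-3],0,0],[[0,0,-6],0,0],[[0,0,-10],0,0],[[0,0,-12],0,0],[[0,0,-12],0,0],[[0,0,-12],0,0]]'
python3 -c "
from h import *
togo((.471,.101,.15),np.radians(102.3))"
```

```text
time: 3.68
ee_pos: [0.6345, -0.0531, 0.0426]
eef_rot: [0.095, 0.996, -0.0, 0.001]
wrist_force: [-5.8, -0.4, 9.8]
grip_width: 0.0112
grip_force: 42.1
time: 4.52
ee_pos: [0.6346, -0.0526, 0.1616]
eef_rot: [0.094, 0.996, -0.0, 0.002]
wrist_force: [-0.1, -0.5, 0.3]
grip_width: 0.0426
grip_force: 0.0
shift [18.95 12.02  1.09] turn -0.4033085286781577 tool z [ 0.003 -0.001 -1.   ] q6 -1.6426992367612696
```

```bash
python3 -m pendant '[[[4,3,0],-0.1,-0.4],[[8,6,0],-0.2,-0.4],[[11,8,0],-0.3,-0.4],[[15,10,0],-0.4,-0.4],[[19,12,1],-0.4,-0.4],[[19,12,1],-0.4,-0.4],[[19,12,1],-0.4,-0.4],[[19,12,1],-0.4,-0.4],[[19,12,1],-0.4,-0.4],[[19,12,1],-0.4,-0.4]]'
python3 -c "
from h import *
togo((.4705,.1010,.031),np.radians(102.3))"
```

```text
time: 5.35
ee_pos: [0.4705, 0.1003, 0.1498]
eef_rot: [-0.105, 0.994, -0.0, -0.0]
wrist_force: [-0.2, 0.7, 0.1]
grip_width: 0.0598
grip_force: 0.0
shift [-1.000e-02  7.000e-02  1.188e+01] turn -0.004654867722318379 tool z [-0. -0. -1.] q6 -1.8069356776181422
```

```bash
python3 -m pendant '[[[0,0,4],0,-0.4],[[0,0,8],0,-0.4],[[0,0,11],0,-0.4],[[0,0,11.9],0,-0.4],[[0,0,11.9],0,-0.4],[[0,0,11.9],0,1],[[0,0,11.9],0,1],[[0,0,11.9],0,1],[[0,0,11.9],0,1],[[0,0,11.9],0,1]]' 50
python3 -m pendant '[[[0,0,0],0,1],[[0,0,-2],0,1],[[0,0,-4],0,1],[[0,0,-7],0,1],[[0,0,-10],0,1],[[0,0,-10],0,1],[[0,0,-10],0,1],[[0,0,-10],0,1]]'
python3 - <<'E'
from h import *
T=np.array([.642,-.0055]);ey=np.array([.193,.981])
p=T+.046*ey;print(p)
togo((*p,.13),np.radians(-11.1))
E
```

```text
time: 6.18
ee_pos: [0.472, 0.1009, 0.0334]
eef_rot: [-0.105, 0.994, -0.0, 0.003]
wrist_force: [-0.0, -0.8, 6.5]
grip_width: 0.0293
grip_force: 51.3
time: 6.85
ee_pos: [0.4686, 0.1011, 0.13]
eef_rot: [-0.105, 0.994, 0.0, -0.001]
wrist_force: [-1.0, -0.3, -2.7]
grip_width: 0.0289
grip_force: 50.5
[0.650878 0.039626]
shift [-16.53  -9.83  -0.03] turn -1.1658026789737144 tool z [-0.002  0.    -1.   ] q6 -1.8066949022503258
```

```bash
python3 -m pendant '[[[-2,-1,0],0.12,1],[[-4,-2,0],0.24,1],[[-5,-3,0],0.36,1],[[-7,-4,0],0.48,1],[[-8,-5,0],0.6,1],[[-9,-6,0],0.72,1],[[-11,-7,0],0.84,1],[[-13,-8,0],0.96,1],[[-15,-9,0],1.08,1],[[-16.4,-10.1,0],1.2,1]]'
python3 -m pendant '[[[0,0,0],0.12,1],[[0,0,0],0.24,1],[[0,0,0],0.36,1],[[0,0,0],0.48,1],[[0,0,0],0.6,1],[[0,0,0],0.72,1],[[0,0,0],0.776,1],[[0,0,0],0.776,1],[[0,0,0],0.776,1],[[0,0,0],0.776,1]]'
python3 - <<'E'
from h import *
togo((.6503,.0367,.039),np.radians(-11.1));snap('top','t1.png')
E
```

```text
time: 7.68
ee_pos: [0.6509, 0.0367, 0.1277]
eef_rot: [0.477, 0.879, -0.001, -0.002]
wrist_force: [0.8, 0.7, -3.0]
grip_width: 0.0291
grip_force: 50.4
time: 8.52
ee_pos: [0.6503, 0.0367, 0.1293]
eef_rot: [0.772, 0.636, -0.001, -0.001]
wrist_force: [-0.5, -0.5, -2.9]
grip_width: 0.0293
grip_force: 50.5
shift [-0.    0.03  9.03] turn 0.0009570721666074533 tool z [-0.003  0.    -1.   ] q6 0.07540336759865472
```

View pics/t1.png

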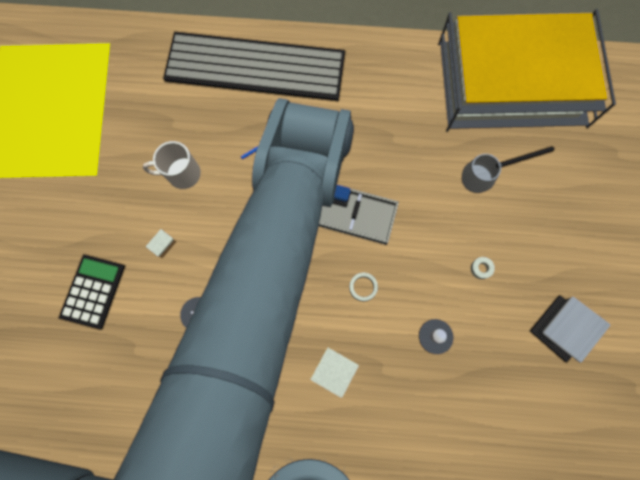

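The divider tab is now at (356,210) and the stapler end at (342,195), ahead of the left compartment. I'm lowering it.

```bash
python3 -m pendant '[[[0,0,3],0,1],[[0,0,5],0,1],[[0,0,6],0,1],[[0,0,7],0,1],[[0,0,8],0,1],[[0,0,8.5],0,1],[[0,0,8.8],0,1],[[0,0,8.9],0,1],[[0,0,8.9],0,1],[[0,0,8.9],0,1]]'
python3 - <<'E'
from h import *
snap('side','s1.png');im=cv2.imread('pics/s1.png')[190:320,280:480];cv2.imwrite('pics/s1c.png',cv2.resize(im,None,fx=4,fy=4,interpolation=2))
E
```

```text
time: 9.4
ee_pos: [0.6518, 0.0366, 0.0428]
eef_rot: [0.772, 0.635, 0.001, 0.001]
wrist_force: [0.3, -0.8, -2.5]
grip_width: 0.0292
grip_force: 50.5
```

View pics/s1c.png

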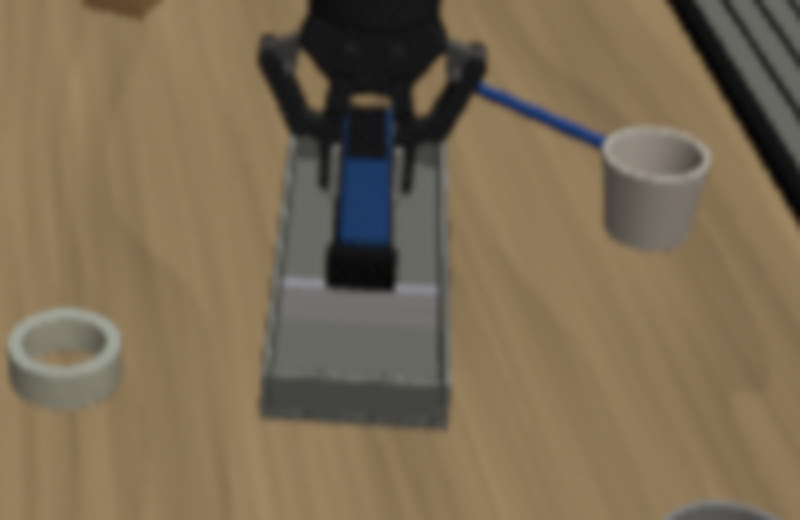

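The stapler (362,190 in the crop) sits inside the compartment behind the divider, with room on both sides. I'll set it down and release.

```bash
python3 -m pendant '[[[0,0,0.2],0,1],[[0,0,0.35],0,1],[[0,0,0.45],0,1],[[0,0,0.45],0,1],[[0,0,0.45],0,0],[[0,0,0.45],0,0],[[0,0,0.45],0,0],[[0,0,0.45],0,0],[[0,0,0.45],0,0],[[0,0,0.2],0,0]]'
python3 -m pendant '[[[0,0,-2],0,0],[[0,0,-5],0,0],[[0,0,-8],0,0],[[0,0,-12],0,0],[[0,0,-15],0,0],[[0,0,-15],0,0],[[0,0,-15],0,0],[[0,0,-15],0,0]]'
python3 - <<'E'
from h import *
print('box yaw candidates');togo((.528,.378,.2),np.radians(58.6));togo((.528,.378,.2),np.radians(148.6))
E
```

```text
time: 10.28
ee_pos: [0.6507, 0.0367, 0.0394]
eef_rot: [0.772, 0.635, -0.0, -0.0]
wrist_force: [-0.3, -0.0, -0.6]
grip_width: 0.0425
grip_force: 0.0
time: 10.95
ee_pos: [0.6507, 0.0367, 0.1894]
eef_rot: [0.772, 0.635, -0.0, -0.0]
wrist_force: [-0.5, 0.4, -0.8]
grip_width: 0.0428
grip_force: 0.0
box yaw candidates
shift [ 31.12 -18.62  -1.04] turn -1.2167704117174245 tool z [-0.001  0.    -1.   ] q6 0.07669625235256845
shift [ 31.12 -18.62  -1.04] turn 0.3540259150774716 tool z [-0.001  0.    -1.   ] q6 0.07669625235256845
```

```bash
python3 -m pendant '[[[3,-2,-1],-0.12,-0.5],[[6,-4,-1],-0.24,-0.5],[[9,-6,-1],-0.36,-0.5],[[12,-8,-1],-0.48,-0.5],[[15,-10,-1],-0.6,-0.5],[[18,-12,-1],-0.72,-0.5],[[21,-14,-1],-0.84,-0.5],[[25,-16,-1],-0.96,-0.5],[[28,-17,-1],-1.08,-0.5],[[31.1,-18.6,-1],-1.2,-0.5]]'
python3 -m pendant '[[[0,0,2],-0.02,-0.5],[[0,0,5],-0.02,-0.5],[[0,0,8],-0.02,-0.5],[[0,0,8],-0.02,-0.5],[[0,0,8],-0.02,-0.5],[[0,0,8],-0.02,-0.5]]'
python3 - <<'E'
from h import *
togo((.528,.378,.014),np.radians(58.6))
E
```

```text
time: 11.78
ee_pos: [0.5271, 0.379, 0.1975]
eef_rot: [0.276, 0.961, -0.001, -0.001]
wrist_force: [-0.3, 0.1, -0.1]
grip_width: 0.0644
grip_force: 0.0
time: 12.28
ee_pos: [0.5289, 0.3777, 0.1204]
eef_rot: [0.269, 0.963, 0.0, 0.0]
wrist_force: [-0.4, -0.2, 1.0]
grip_width: 0.0643
grip_force: 0.0
shift [ 0.1  -0.02 10.64] turn 0.0030429885957969915 tool z [ 0.  0. -1.] q6 -0.5798451848535883
```

```bash
python3 -m pendant '[[[0,0,4],0,-0.5],[[0,0,7],0,-0.5],[[0,0,9.5],0,-0.5],[[0,0,10.5],0,-0.5],[[0,0,10.5],0,-0.5],[[0,0,10.5],0,1],[[0,0,10.5],0,1],[[0,0,10.5],0,1],[[0,0,10.5],0,1],[[0,0,10.5],0,1]]' 30
python3 -m pendant '[[[0,0,0],0,1],[[0,0,-3],0,1],[[0,0,-7],0,1],[[0,0,-11],0,1],[[0,0,-15],0,1],[[0,0,-15],0,1],[[0,0,-15],0,1],[[0,0,-15],0,1]]'
python3 - <<'E'
from h import *
T=np.array([.642,-.0055]);ey=np.array([.193,.981])
p=T-.09*ey;print(p)
togo((*p,.12),np.radians(-11.1))
E
```

```text
time: 13.12
ee_pos: [0.5307, 0.3787, 0.0181]
eef_rot: [0.269, 0.963, 0.002, 0.002]
wrist_force: [0.4, -0.8, 7.0]
grip_width: 0.0351
grip_force: 31.6
time: 13.78
ee_pos: [0.5283, 0.3775, 0.165]
eef_rot: [0.269, 0.963, -0.0, -0.0]
wrist_force: [-0.6, -0.9, -0.9]
grip_width: 0.0352
grip_force: 30.7
[ 0.62463 -0.09379]
shift [-32.66 -35.32   4.5 ] turn 1.219732179731397 tool z [-0. -0. -1.] q6 -0.5798260156092653
```

```bash
python3 -m pendant '[[[-2.6,-2.8,0],0.11,1],[[-5.3,-5.6,0],0.22,1],[[-8,-8.5,0],0.33,1],[[-10.5,-11.4,0],0.44,1],[[-13.3,-14.4,0],0.55,1],[[-16,-17.3,0],0.66,1],[[-18.6,-20.2,0],0.77,1],[[-21.3,-23,0],0.88,1],[[-24,-26,0],0.99,1],[[-26.7,-28.9,0],1.1,1]]'
python3 -m pendant '[[[0,0,0],0,1],[[0,0,0],0,1],[[0,0,0],0,1]]'
python3 - <<'E'
from h import *
togo((.6246,-.0938,.1),np.radians(-11.1))
E
```

```text
time: 14.62
ee_pos: [0.6057, -0.0096, 0.1625]
eef_rot: [0.735, 0.678, -0.001, -0.002]
wrist_force: [1.8, -0.1, -0.3]
grip_width: 0.0354
grip_force: 30.8
time: 14.87
ee_pos: [0.606, -0.0074, 0.163]
eef_rot: [0.733, 0.681, -0.001, -0.002]
wrist_force: [-0.2, -0.0, -0.2]
grip_width: 0.0352
grip_force: 30.7
shift [-8.49  2.51  6.29] turn 0.12018530317039433 tool z [-0.004  0.001 -1.   ] q6 -0.125808024072479
```

```bash
python3 -m pendant '[[[-3,0.9,0],0.1,1],[[-6,1.7,0],0.12,1],[[-8.5,2.5,0],0.12,1],[[-8.5,2.5,0],0.12,1],[[-8.5,2.5,3],0.12,1],[[-8.5,2.5,6],0.12,1],[[-8.5,2.5,8],0.12,1],[[-8.5,2.5,8],0.12,1],[[-8.5,2.5,8],0.12,1],[[-8.5,2.5,8],0.12,1]]'
python3 - <<'E'
from h import *
togo((.6246,-.0938,.021),np.radians(-11.1))
snap('side','s2.png');im=cv2.imread('pics/s2.png')[190:320,280:480];cv2.imwrite('pics/s2c.png',cv2.resize(im,None,fx=4,fy=4,interpolation=2))
E
```

```text
time: 15.7
ee_pos: [0.6266, -0.0935, 0.0862]
eef_rot: [0.772, 0.636, 0.0, 0.001]
wrist_force: [1.2, 0.4, -0.4]
grip_width: 0.0356
grip_force: 30.7
shift [-0.07 -0.21  6.52] turn 0.001497081597437333 tool z [ 0.002 -0.    -1.   ] q6 -0.13468115795310465
```

View pics/s2c.png

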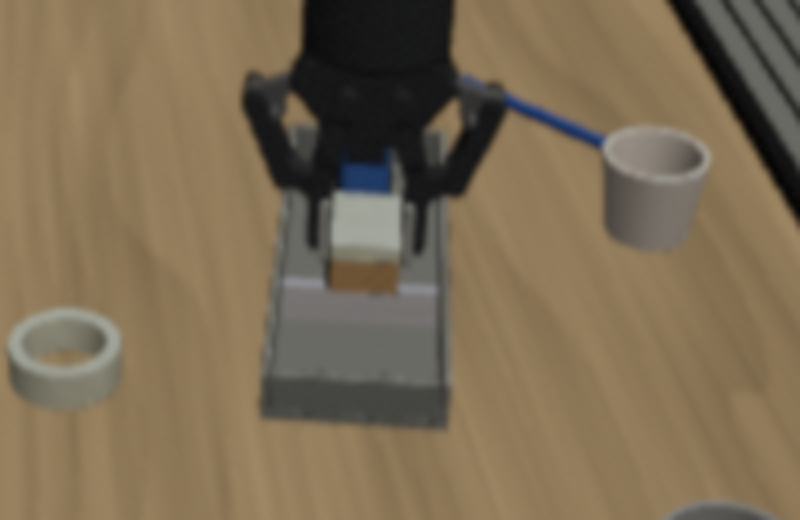

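The box (365,240 in the crop) hangs level and centred across the tray. I'm lowering it.

```bash
python3 -m pendant '[[[0,0,2],0,1],[[0,0,3.5],0,1],[[0,0,4.5],0,1],[[0,0,5.2],0,1],[[0,0,5.7],0,1],[[0,0,6],0,1],[[0,0,6.1],0,1],[[0,0,6.1],0,1],[[0,0,6.1],0,1],[[0,0,6.1],0,1]]'
```

```text
time: 16.58
ee_pos: [0.6263, -0.0947, 0.0246]
eef_rot: [0.772, 0.635, 0.0, 0.001]
wrist_force: [-0.1, 0.5, -0.6]
grip_width: 0.0352
grip_force: 30.8
```

```bash
python3 -m pendant '[[[0,0,0.1],0,1],[[0,0,0.2],0,1],[[0,0,0.2],0,1],[[0,0,0.2],0,1]]'
python3 -m pendant '[[[0,0,0.1],0,0],[[0,0,0.1],0,0],[[0,0,0.1],0,0],[[0,0,0.1],0,-0.05],[[0,0,0.1],0,-0.05],[[0,0,-3],0,-0.05],[[0,0,-6],0,-0.05],[[0,0,-10],0,-0.05],[[0,0,-13],0,-0.05],[[0,0,-13],0,-0.05]]'
python3 - <<'E'
from h import *
togo((.528,-.342,.15),np.radians(-11.1))
E
```

```text
time: 16.92
ee_pos: [0.6264, -0.0946, 0.0231]
eef_rot: [0.772, 0.635, 0.0, 0.0]
wrist_force: [-2.9, 0.9, 5.4]
grip_width: 0.0355
grip_force: 31.5
time: 17.75
ee_pos: [0.6302, -0.0958, 0.1604]
eef_rot: [0.772, 0.635, 0.004, 0.006]
wrist_force: [0.3, 0.6, 1.6]
grip_width: 0.045
grip_force: 0.0
shift [-26.12  -5.3    1.02] turn -6.874834652981221e-05 tool z [ 0.013 -0.004 -1.   ] q6 -0.13472407443605608
```

```bash
python3 -m pendant '[[[-26.1,-5.3,1],0,-0.6],[[-26.1,-5.3,1],0,-0.6],[[-26.1,-5.3,1],0,-0.6],[[-26.1,-5.3,1],0,-0.6],[[-26.1,-5.3,1],0,-0.6],[[-26.1,-5.3,1],0,-0.6],[[-26.1,-5.3,1],0,-0.6],[[-26.1,-5.3,1],0,-0.6],[[-26.1,-5.3,1],0,-0.6],[[-26.1,-5.3,1],0,-0.6]]'
python3 - <<'E'
from h import *
togo((.528,-.342,.014))
c=snap('top','t2.png');im=c['image'][:,:,::-1];cv2.imwrite('pics/t2c.png',cv2.resize(im[150:270,240:540],None,fx=2.6,fy=2.6,interpolation=2))
E
```

```text
time: 18.58
ee_pos: [0.5236, -0.3395, 0.1415]
eef_rot: [0.772, 0.636, 0.0, -0.0]
wrist_force: [0.3, -0.7, 0.4]
grip_width: 0.0688
grip_force: 0.0
shift [-0.18  0.48 12.75] turn None tool z [-0.     0.001 -1.   ] q6 -0.5633965052921649
```

View pics/t2c.png

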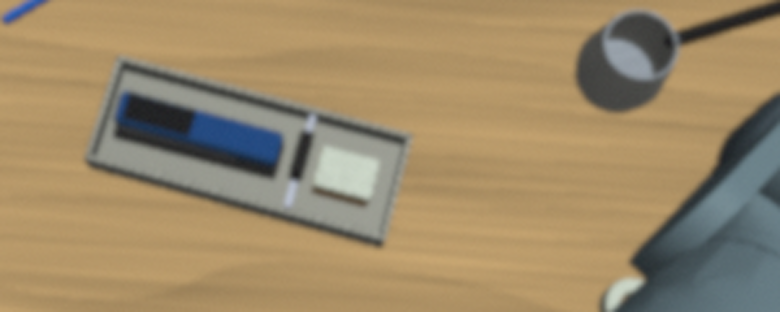

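Stapler and box lie in separate compartments, with the stapler at (200,135), the divider at (302,155) and the box at (345,173). Next is the small roll.

```bash
python3 -m pendant '[[[-0.2,0.5,4],0,-0.6],[[-0.2,0.5,8],0,-0.6],[[-0.2,0.5,8],0,-0.6],[[-0.2,0.5,8],0,-0.6]]'
python3 - <<'E'
from h import *
togo((.528,-.342,.013))
E
```

```text
time: 18.97
ee_pos: [0.527, -0.3406, 0.0595]
eef_rot: [0.772, 0.636, -0.0, -0.003]
wrist_force: [0.6, 0.1, -0.2]
grip_width: 0.0684
grip_force: 0.0
shift [-0.14  0.15  4.65] turn None tool z [-0.004  0.004 -1.   ] q6 -0.5620336082281852
```

```bash
python3 -m pendant '[[[0,0.1,3],0,-0.6],[[0,0.1,4.4],0,-0.6],[[0,0.1,4.4],0,-0.6],[[0,0.1,4.4],0,-0.6],[[0,0.1,4.4],0,1],[[0,0.1,4.4],0,1],[[0,0.1,4.4],0,1],[[0,0.1,4.4],0,1],[[0,0.1,4.4],0,1]]' 30
python3 -m pendant '[[[0,0,0],0,1],[[0,0,-3],0,1],[[0,0,-7],0,1],[[0,0,-11],0,1],[[0,0,-15],0,1],[[0,0,-18],0,1],[[0,0,-18],0,1],[[0,0,-18],0,1]]'
python3 - <<'E'
from h import *
togo((.381,.2775,.2))
E
```

```text
time: 19.72
ee_pos: [0.5302, -0.3445, 0.0205]
eef_rot: [0.772, 0.635, 0.0, 0.002]
wrist_force: [-1.7, 2.1, 6.9]
grip_width: 0.0471
grip_force: 30.8
time: 20.38
ee_pos: [0.5301, -0.3445, 0.2015]
eef_rot: [0.772, 0.635, 0.0, 0.003]
wrist_force: [0.1, 0.3, -1.0]
grip_width: 0.0468
grip_force: 31.3
shift [ 58.16 -26.62  -0.19] turn None tool z [ 0.005 -0.004 -1.   ] q6 -0.5613773886435609
```

```bash
python3 -m pendant '[[[35,-16,0],0,1],[[35,-16,0],0,1],[[35,-16,0],0,1],[[35,-16,0],0,1],[[35,-16,0],0,1],[[35,-16,0],0,1],[[35,-16,0],0,1],[[35,-16,0],0,1],[[35,-16,0],0,1],[[35,-16,0],0,1]]'
python3 -m pendant '[[[0,0,0],0,1],[[0,0,0],0,1]]'
python3 -c "
from h import *
togo((.381,.2775,.2))"
```

```text
time: 21.22
ee_pos: [0.4364, 0.0352, 0.1957]
eef_rot: [0.771, 0.637, -0.001, -0.002]
wrist_force: [0.2, -0.5, -1.5]
grip_width: 0.0471
grip_force: 31.3
time: 21.38
ee_pos: [0.4389, 0.031, 0.1969]
eef_rot: [0.772, 0.636, -0.001, -0.0]
wrist_force: [0.1, -0.4, -0.2]
grip_width: 0.0468
grip_force: 31.3
shift [ 23.09 -10.4   -0.3 ] turn None tool z [-0.002 -0.    -1.   ] q6 0.004742028544431012
```

```bash
python3 -m pendant '[[[23.1,-10.4,0],0,1],[[23.1,-10.4,0],0,1],[[23.1,-10.4,0],0,1],[[23.1,-10.4,0],0,1],[[23.1,-10.4,0],0,1],[[23.1,-10.4,0],0,1],[[23.1,-10.4,4],0,1],[[23.1,-10.4,8],0,1],[[23.1,-10.4,8],0,1],[[23.1,-10.4,8],0,1]]'
python3 -m pendant '[[[0,0,1],0,1],[[0,0,1],0,1],[[0,0,1],0,1]]'
python3 - <<'E'
from h import *
togo((.381,.2775,.2))
W=None
for n in('side','top'):
    c=snap(n,n+'3.png');W=cloud(c).reshape(-1,3)
im=cv2.imread('pics/side3.png');cv2.imwrite('pics/s3c.png',cv2.resize(im[140:240,190:330],None,fx=5,fy=5,interpolation=2))
E
```

```text
time: 22.22
ee_pos: [0.381, 0.2758, 0.1158]
eef_rot: [0.773, 0.635, -0.003, -0.001]
wrist_force: [-0.4, -1.2, 0.2]
grip_width: 0.0474
grip_force: 31.5
time: 22.47
ee_pos: [0.3834, 0.2773, 0.1094]
eef_rot: [0.773, 0.635, 0.001, 0.0]
wrist_force: [0.0, 0.4, -0.5]
grip_width: 0.0468
grip_force: 31.5
shift [-0.01 -0.22 -9.06] turn None tool z [ 0.002  0.001 -1.   ] q6 0.5813766118373704
```

View pics/s3c.png

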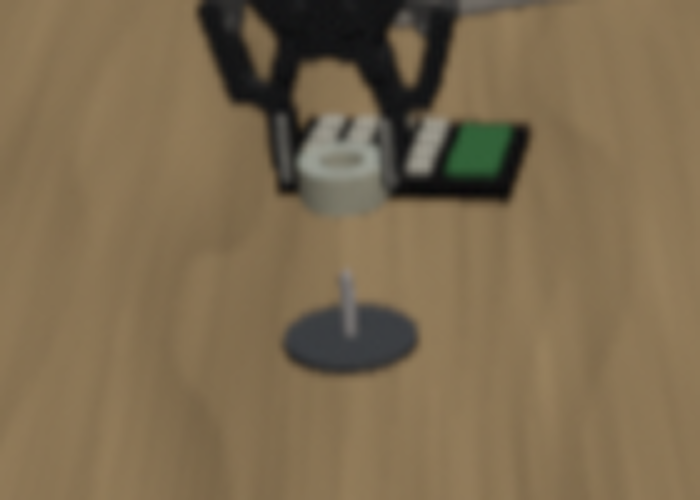

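```bash
python3 - <<'E'
from h import *
c=dict(np.load('pics/side3.png.npz'));W=cloud(c)
P=W[168:184,248:270].reshape(-1,3);print('roll crop',np.nanmean(P,0).round(4))
P=W[165:184,246:272].reshape(-1,3);P=P[(P[:,2]>.095)&(P[:,2]<.118)&(P[:,1]<.34)];
g=c['image'][165:184,246:272].reshape(-1,3).min(1)
Q=W[165:184,246:272].reshape(-1,3)[g>120];Q=Q[(Q[:,2]>.09)&(Q[:,1]<.32)];r=cv2.minEnclosingCircle((Q[:,:2]*1000).astype(np.float32));print(len(Q),Q[:,2].min(),Q[:,2].max(),r)
E
```

```text
roll crop [0.3812 0.3093 0.0891]
89 0.10603803190446813 0.11860264239822274 ((383.94415283203125, 278.0948486328125), 26.221677780151367)
```

```bash
python3 -m pendant '[[[0,-0.25,0],0,1],[[0,-0.25,2],0,1],[[0,-0.25,4],0,1],[[0,-0.25,5],0,1],[[0,-0.25,6],0,1],[[0,-0.25,7],0,1],[[0,-0.25,7.5],0,1],[[0,-0.25,7.5],0,1],[[0,-0.25,7.5],0,1],[[0,-0.25,7.5],0,1]]'
```

```text
time: 23.4
ee_pos: [0.3801, 0.2783, 0.0336]
eef_rot: [0.772, 0.635, 0.001, 0.0]
wrist_force: [-0.3, -0.3, -0.8]
grip_width: 0.0473
grip_force: 31.5
```

```bash
python3 -m pendant '[[[0,0,0.2],0,1],[[0,0,0.4],0,1],[[0,0,0.5],0,1],[[0,0,0.5],0,1],[[0,0,0.5],0,1]]'
```

```text
time: 23.82
ee_pos: [0.3798, 0.2781, 0.0285]
eef_rot: [0.772, 0.635, 0.0, 0.0]
wrist_force: [-3.2, -1.1, 5.0]
grip_width: 0.047
grip_force: 31.9
```

Contact was made at the expected height, so I release, rise and head to the large roll.

```bash
python3 -m pendant '[[[0,0,0],0,-0.5],[[0,0,0],0,-0.5],[[0,0,0],0,-0.5],[[0,0,0],0,-0.5],[[0,0,-2],0,-0.5],[[0,0,-5],0,-0.5],[[0,0,-9],0,-0.5],[[0,0,-13],0,-0.5],[[0,0,-13],0,-0.5],[[0,0,-13],0,-0.5]]'
python3 -c "
from h import *
togo((.4655,-.081,.12))"
```

```text
time: 24.65
ee_pos: [0.3813, 0.2787, 0.1607]
eef_rot: [0.772, 0.635, 0.003, 0.001]
wrist_force: [0.1, -0.3, -0.3]
grip_width: 0.0641
grip_force: 0.0
shift [-33.69  15.18   4.03] turn None tool z [ 0.006  0.002 -1.   ] q6 0.5844862091708133
```

```bash
python3 -m pendant '[[[-33.7,15.2,3],0,-1],[[-33.7,15.2,3],0,-1],[[-33.7,15.2,3],0,-1],[[-33.7,15.2,3],0,-1],[[-33.7,15.2,3],0,-1],[[-33.7,15.2,3],0,-1],[[-33.7,15.2,3],0,-1],[[-33.7,15.2,3],0,-1],[[-33.7,15.2,3],0,-1],[[-33.7,15.2,3],0,-1]]'
python3 -m pendant '[[[0,0,3],0,-1],[[0,0,5],0,-1],[[0,0,5],0,-1],[[0,0,5],0,-1],[[0,0,5],0,-1]]'
python3 -c "
from h import *
togo((.4655,-.081,.015))"
```

```text
time: 25.48
ee_pos: [0.4637, -0.087, 0.1262]
eef_rot: [0.774, 0.633, -0.001, -0.0]
wrist_force: [-0.8, -0.0, 0.2]
grip_width: 0.0852
grip_force: 0.0
time: 25.9
ee_pos: [0.4637, -0.0816, 0.0781]
eef_rot: [0.772, 0.636, -0.0, -0.0]
wrist_force: [0.3, 0.3, 0.1]
grip_width: 0.085
grip_force: 0.0
shift [0.09 0.17 6.31] turn None tool z [-0.  0. -1.] q6 -0.22234823221133246
```

```bash
python3 -m pendant '[[[0.1,0.2,3],0,-1],[[0.1,0.2,6],0,-1],[[0.1,0.2,6.3],0,-1],[[0.1,0.2,6.3],0,-1],[[0.1,0.2,6.3],0,1],[[0.1,0.2,6.3],0,1],[[0.1,0.2,6.3],0,1],[[0.1,0.2,6.3],0,1],[[0.1,0.2,6.3],0,1]]' 30
python3 -m pendant '[[[0,0,0],0,1],[[0,0,-3],0,1],[[0,0,-7],0,1],[[0,0,-11],0,1],[[0,0,-12],0,1],[[0,0,-12],0,1],[[0,0,-12],0,1],[[0,0,-12],0,1]]'
python3 -c "
from h import *
togo((.372,-.2455,.13))"
```

```text
time: 26.65
ee_pos: [0.4676, -0.082, 0.0174]
eef_rot: [0.772, 0.635, 0.001, 0.002]
wrist_force: [-2.0, 1.4, 7.3]
grip_width: 0.0595
grip_force: 32.2
time: 27.32
ee_pos: [0.4646, -0.0809, 0.1334]
eef_rot: [0.772, 0.635, -0.001, -0.001]
wrist_force: [-0.4, -0.5, 0.0]
grip_width: 0.0597
grip_force: 33.9
shift [-17.94  -5.91   0.34] turn None tool z [-0.003  0.001 -1.   ] q6 -0.21940249317461813
```

```bash
python3 -m pendant '[[[-17.9,-5.9,0],0,1],[[-17.9,-5.9,0],0,1],[[-17.9,-5.9,0],0,1],[[-17.9,-5.9,0],0,1],[[-17.9,-5.9,0],0,1],[[-17.9,-5.9,0],0,1],[[-17.9,-5.9,2.5],0,1],[[-17.9,-5.9,2.5],0,1],[[-17.9,-5.9,2.5],0,1],[[-17.9,-5.9,2.5],0,1]]'
python3 -m pendant '[[[0,0,0],0,1],[[0,0,0],0,1]]'
python3 - <<'E'
from h import *
togo((.372,-.2455,.03))
c=snap('side','side4.png');W=cloud(c);im=c['image']
cv2.imwrite('pics/s4c.png',cv2.resize(im[240:370,180:320,::-1],None,fx=4,fy=4,interpolation=2))
Q=W[240:330,190:310].reshape(-1,3);g=im[240:330,190:310].reshape(-1,3).min(1)
Q=Q[(g>110)&(Q[:,2]>.085)&(Q[:,2]<.125)&(np.hypot(Q[:,0]-.372,Q[:,1]+.245)<.05)];r=cv2.minEnclosingCircle((Q[:,:2]*1000).astype(np.float32));print(len(Q),Q[:,2].min(),Q[:,2].max(),r)
E
```

```text
time: 28.15
ee_pos: [0.3733, -0.2447, 0.1094]
eef_rot: [0.772, 0.636, -0.0, -0.001]
wrist_force: [0.4, 0.7, -0.6]
grip_width: 0.06
grip_force: 33.8
time: 28.32
ee_pos: [0.374, -0.2456, 0.1106]
eef_rot: [0.772, 0.636, 0.0, 0.001]
wrist_force: [-0.8, -0.0, -0.3]
grip_width: 0.06
grip_force: 33.8
shift [-0.02 -0.21  8.06] turn None tool z [ 0.001 -0.001 -1.   ] q6 -0.6423925969149293
447 0.09534213565046361 0.12254837028080921 ((373.32745361328125, -245.85560607910156), 32.21535110473633)
```

View pics/s4c.png

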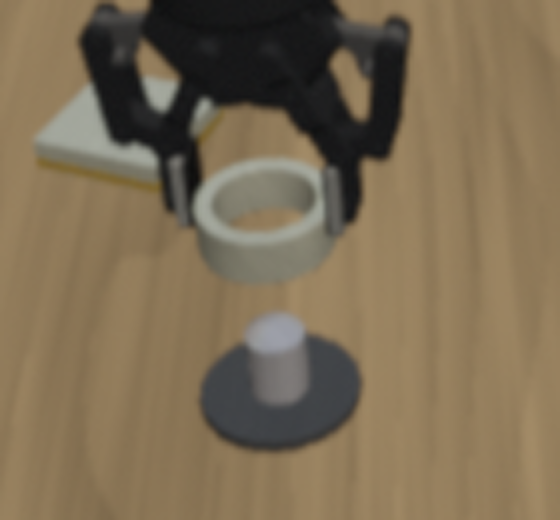

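The large roll (265,220) hangs level above the thick spindle (278,360), and the measured centres agree within 2–3 mm. I'm lowering it.

```bash
python3 -m pendant '[[[-0.1,-0.1,2],0,1],[[-0.1,-0.1,4],0,1],[[-0.1,-0.1,5],0,1],[[-0.1,-0.1,6],0,1],[[-0.1,-0.1,7],0,1],[[-0.1,-0.1,7.7],0,1],[[-0.1,-0.1,8.2],0,1],[[-0.1,-0.1,8.2],0,1],[[-0.1,-0.1,8.2],0,1],[[-0.1,-0.1,8.2],0,1]]'
```

```text
time: 29.2
ee_pos: [0.3726, -0.2469, 0.0285]
eef_rot: [0.772, 0.635, 0.0, 0.001]
wrist_force: [-0.4, 0.2, -0.7]
grip_width: 0.0599
grip_force: 33.8
```

```bash
python3 -m pendant '[[[0,0,0.2],0,1],[[0,0,0.4],0,1],[[0,0,0.5],0,1],[[0,0,0.5],0,1],[[0,0,0.5],0,1]]'
```

```text
time: 29.62
ee_pos: [0.3729, -0.2472, 0.0252]
eef_rot: [0.772, 0.635, -0.0, -0.0]
wrist_force: [-7.2, 5.8, 20.6]
grip_width: 0.06
grip_force: 35.5
```

```bash
python3 -m pendant '[[[0,0,-0.2],0,-1],[[0,0,-0.2],0,-1],[[0,0,-0.2],0,-1],[[0,0,-0.2],0,-1],[[0,0,-0.2],0,-1],[[0,0,-4],0,-1],[[0,0,-8],0,-1],[[0,0,-12],0,-1],[[0,0,-16],0,-1],[[0,0,-20],0,-1]]'
python3 -m pendant '[[[-10,0,0],0,-1],[[-10,0,0],0,-1],[[-10,0,0],0,-1],[[-20,15,0],0,-1],[[-20,15,0],0,-1],[[-20,15,0],0,-1],[[-20,15,0],0,-1],[[-20,15,0],0,-1],[[-20,15,0],0,-1],[[-20,15,0],0,-1]]'
python3 - <<'E'
from h import *
c=snap('top','top5.png');snap('side','side5.png');W=cloud(c).reshape(-1,3)
cv2.imwrite('pics/t5c.png',cv2.resize(c['image'][130:380,130:520,::-1],(780,500),interpolation=2))
for k,p,R0 in(('small',(.381,.278),.03),('large',(.372,-.2455),.037)):
    P=W[(np.hypot(W[:,0]-p[0],W[:,1]-p[1])<R0)&(W[:,2]>.026)&(W[:,2]<.037)];print(k,len(P),cv2.minEnclosingCircle((P[:,:2]*1000).astype(np.float32)),np.percentile(P[:,2],[10,50,90]))
E
```

```text
time: 30.45
ee_pos: [0.3719, -0.246, 0.2246]
eef_rot: [0.772, 0.635, 0.0, -0.0]
wrist_force: [0.1, -0.1, 0.2]
grip_width: 0.0852
grip_force: 0.0
time: 31.28
ee_pos: [0.4808, -0.4712, 0.2213]
eef_rot: [0.772, 0.635, 0.0, -0.001]
wrist_force: [0.3, 0.3, 0.7]
grip_width: 0.0855
grip_force: 0.0
small 311 ((379.2420349121094, 279.7352600097656), 24.041122436523438) [0.02842991 0.03076494 0.03313718]
large 335 ((373.4618225097656, -245.20797729492188), 30.984046936035156) [0.02877888 0.03120497 0.03343683]
```

View pics/t5c.png

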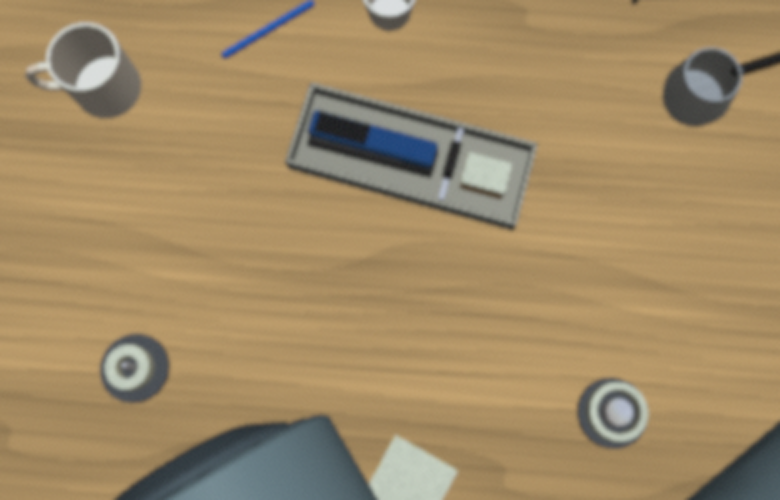

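View pics/side5.png

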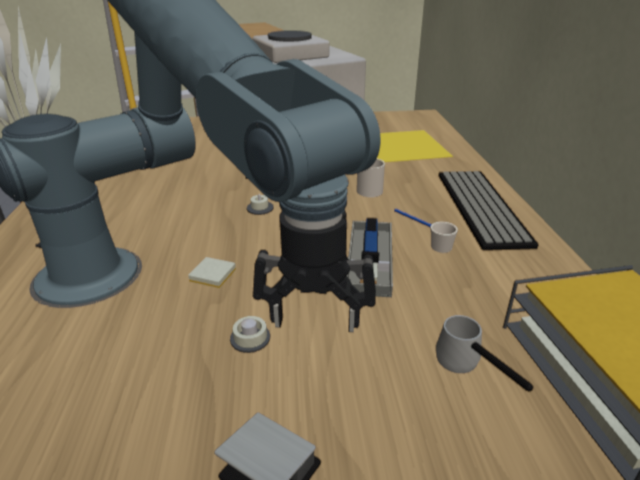

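The small roll (127,367) and large roll (615,412) sit on their spindles with tops about 31 mm up, which is flat on the bases. The stapler and box lie in their compartments, the mug is upright and the arm is clear, so I'm handing in.

```bash
python3 -c "
from h import *
W=cloud(dict(np.load('pics/top5.png.npz')));print([W[v,u,2].round(3) for u,v in((373,217),(372,215),(330,204),(320,195),(342,207))])
print(ticket.finish_job())"
```

```text
[np.float64(0.035), np.float64(0.038), np.float64(0.048), np.float64(0.053), np.float64(0.051)]
the job is handed in; nothing more can be done
None
```

The job is handed in, though no verdict came back: in the last pictures the divider is about 47 mm off the middle, the stapler and staple box lie flat in their own compartments, both rolls are down on their matching spindles, and the mug is upright (about 31 s of 115 s used).

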